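Close the needle carton and hold it against the spring stop for taping

TASK

Fold the open lid of the needle carton down shut. Then push the carton, standing on the desk, squarely against the blue pad of the spring stop behind it, and press until the red pointer is in the green band (about 9 N), so that a colleague can tape the lid. Finish while still holding it pressed like this, do not let go; do not crush or tip the carton, and leave the tape roll, the cup and the ampoule where they are.

Things in the scene. Friction and masses are not known exactly. Their poses are not given: they have to be found in the camera images.
- carton: loose open-topped cardboard carton of hypodermic needles, white and orange, about 0.4 kg, 70 mm along its x (depth), 100 mm along its y (width), walls 88 mm high, top at 90 mm when the lid is shut. Origin: centre of its underside. Its +x side is the back, over which the lid is hinged and which goes against the stop; its -x side is the front, a flat face to push on. Two small cardboard ears may show above the side walls, up to 109 mm; nothing is felt when they are touched
- carton_hinge (a point): middle of the lid's hinge line, 34 mm behind and 89 mm above the carton's origin; the hinge runs along the carton's y
- carton_lid (a joint): angle of the carton's lid, rad: 0 is shut (lying flat on the carton), 1.57 upright, 2.01 leaning back as far as it goes. The lid is a stiff panel 68 mm long from hinge to free edge, 98 mm wide, 2 mm thick; its crease is stiff (about 0.012 N m), so it stays at whatever angle it is left
- stop: spring stop fixed to the desk: a blue upright pad in front of a grey housing on a metal base plate. Origin: on the desk surface under the middle of the resting pad's front face; +x is the direction in which the pad is pushed in (away from the carton), y runs along the pad. The pad is 170 mm wide and stands from 8 to 76 mm above the desk; the grey housing and base plate reach 140 mm behind the origin and are lower than the pad. The desk in front of the pad is clear and flat
- stop_pad (a joint): how far the pad is pushed in, m: 0 at rest, 0.035 at its hard end. It is a spring of 500 N/m without preload. A red pointer moves with the pad over a white scale on the housing; it is in the green band from 0.012 to 0.024 (6 to 12 N)
- pad_face (a point): middle of the pad's front face, 42 mm above the desk; moves with the pad
- tape: loose roll of tan masking tape lying flat, 100 mm across, 25 mm high; origin at the centre of its underside; a bystander
- sample_cup: loose clear cup with red-capped tubes, 49 mm across, 66 mm high; origin at the centre of its underside; a bystander
- ampoule: loose clear plastic saline ampoule standing up, 18 mm across, 61 mm high; origin at the centre of its underside; a bystander
There are look-alikes about, which are no part of the job. There is more than one size of the carton; the job needs the larger.

How it is judged:
By the outcome, as a careful person would: the job done as asked, in the order asked, and still so for the second after the job is handed in, while the arm keeps its last pose, push and grip.
It also fails if it takes over 58 s, if anything falls off the work surface, if the arm or the gripper's body presses on something with over 40 N, if the wrist force passes 120 N, or if a joint passes its speed limit or range.

ROBOT

A 6-joint arm with a two-finger parallel gripper is mounted at the origin on a cart in front of the work surface, level with it; the furniture and walls round the work are solid. World frame = base frame: x ahead of the robot, y to its left, z up, the work surface at z = 0. Lengths are in m, angles in rad, forces in N, time in s.
With the tool pointing down it reaches from about 0.325 to 0.9 m from the base axis. Payload 6.1 kg.
Tool frame: the origin (TCP) lies midway between the tips of the shut fingers; the grasp point (between the pads) lies 19 mm behind it (bot.grip_point_offset is the z of the grasp point in the tool frame, in m); z points along the fingers, y is the line along which they close (so a half turn about z gives the same grasp; the last joint's range is limited). The gripper opens to 87 mm and grips with 3 to 60 N. Pads are 19 mm wide; open, the fingers measure 117 mm over their backs; the gripper's body (75 mm by 190 mm) begins 51 mm behind the grasp point.
Start: joints at [-1.233, 0.22, 1.526, -0, 1.395, -0.126], TCP at [0.28, -0.559, 0.223] pointing down, gripper open.
Joint ranges: [-2.98, 2.98], [-0.91, 2.08], [0.09, 2.57], [-1.24, 4.39], [0.2, 2.65], [-2.68, 2.68]. Speed limits (rad/s): [2.57, 2.57, 3.01, 3.14, 3.14, 3.14].

INTERFACE

Orientations are given as a 3x3 rotation matrix whose columns are the frame's x, y, z axes.
In Python, from workcell import bot, optics gives the robot as it stands. The module is installed in compiled form; this text tells all that it offers.
- The arm moves only by the tool move_arm, never from a script. Its argument "series" is a list of rows, each an object of numbers: "wx", "wy", "wz": the turn, a rotation vector about the tool's x, y, z in degrees; "dx", "dy", "dz": the shift along the tool's x, y, z in cm; "fingers": the closure, from 0 (fully open) to 1 (shut). A call has exactly 8 rows; each row shifts and turns the commanded pose from where the row before left it, along the tool's axes as they then stand; what a row does not reach is not made up. A row lasts 1/8 s, in which the tool goes at most 62.5 mm and 10.7 degrees, less where a joint would pass 70% of its speed; a pose out of reach is approached as far as the arm can. A call is refused whole if a number of a shift passes 6.25 or a number of a turn 10.7, either way. A call with a gripper value outside its range is refused whole. The fingers move at their own pace and stop on an object; the grip force is fixed at half the most. Time passes only in rows, so rows that do not move let the fingers close, or fill a call up. It gives the time, the measured TCP pose, the force, the opening and the grip force at its end, in the units of the state.
- bot.sense(): the state, without advancing time (a new reading comes with each control period).
- optics.capture(name): name is "scene" or "top"; returns a dict with "img" (480x640x3 uint8, red, green, blue), "range_z" (480x640 float32, m along the optical axis (not along the pixel's ray), 0 where there is no reading), "camera_matrix" (3x3 intrinsics, pixels), "world_from_camera" (4x4, takes a point from camera to world coordinates). Camera axes: x right, y down, z forward; pixel columns grow to the right and rows downward; lengths in m; the calibration is good to about 2 mm. A picture is of the moment at which its call begins.
- bot.finish_job(): hands the job in; it is judged then, once.
The state is a dict: "time": time; "joint_pos": joint angles; "joint_vel": joint speeds; "effort": joint torques, N m; "tcp_pos": TCP position; "eef_rot": TCP orientation; "force": force on the tool from outside, world axes, zero at the start; "torque": the same for the moment, N m; "gripper_width": finger opening in m; "grip_force": force on a finger pad.
Only numpy, scipy, OpenCV 4.12 (cv2) and the standard library are available. Lean on these libraries where they do the work, as an engineer would, in place of code of your own. Each camera call takes 0.05 s, during which the arm holds its last target. There are 200 camera calls.

## Working session

There is one attempt and no reset: what is moved stays moved. The work goes in short steps, Python scripts to look and compute and a tool call to move; the robot and the scene stay as the last step left them, time stands still between calls to the robot, and variables do not carry over. Pictures are saved under pics/ and viewed, at most 10 in all, crops included, and the job is handed in when it is done.

Besides the shell and the picture viewer there is one more tool, called after "Request:" by a JSON object that holds its "fn" and its "kwargs". move_arm: Moves the arm, as the interface text tells. Its arguments: {"type":"object","properties":{"series":{"type":"array"}},"required":["series"]}

```bash
mkdir -p pics; python3 - <<'E'
from workcell import bot, optics
import cv2, numpy as np
s=bot.sense(); print({k:np.round(v,3).tolist() for k,v in s.items()}, bot.grip_point_offset)
for n in("scene","top"):
    c=optics.capture(n); np.savez(f"{n}0.npz",**c); cv2.imwrite(f"pics/{n}0.png",c["img"][:,:,::-1]); print(c["camera_matrix"],c["world_from_camera"])
E
```

```text
{'time': 0.0, 'joint_pos': [-1.233, 0.221, 1.528, 0.0, 1.395, -0.126], 'joint_vel': [0.0, -0.0, -0.001, 0.001, -0.0, -0.001], 'effort': [0.0, -49.46, -38.739, 0.07, 0.057, -0.0], 'tcp_pos': [0.279, -0.558, 0.221], 'eef_rot': [[0.894, 0.447, -0.001], [0.447, -0.894, 0.002], [0.0, -0.002, -1.0]], 'force': [0.414, 0.324, -0.569], 'torque': [0.035, -0.028, -0.005], 'grip_force': 0.0, 'gripper_width': 0.087} -0.0187
[[546.38600823   0.         325.83871186]
 [  0.         546.38600823 245.2653388 ]
 [  0.           0.           1.        ]] [[ 8.15931097e-01 -2.53525300e-01  5.19597313e-01 -1.13864419e-01]
 [-5.78148345e-01 -3.59299762e-01  7.32562743e-01 -9.83308996e-01]
 [ 9.68001833e-04 -8.98125049e-01 -4.39739081e-01  6.67190910e-01]
 [ 0.00000000e+00  0.00000000e+00  0.00000000e+00  1.00000000e+00]]
[[543.08423297   0.         321.0964647 ]
 [  0.         543.08423297 237.03179634]
 [  0.           0.           1.        ]] [[-2.22439781e-02 -9.86902967e-01  1.59774024e-01  3.31391261e-01]
 [-9.99699737e-01  2.03139268e-02 -1.37032562e-02 -4.81663502e-04]
 [ 1.02781464e-02 -1.60030865e-01 -9.87058500e-01  1.49316233e+00]
 [ 0.00000000e+00  0.00000000e+00  0.00000000e+00  1.00000000e+00]]
```

View pics/scene0.png

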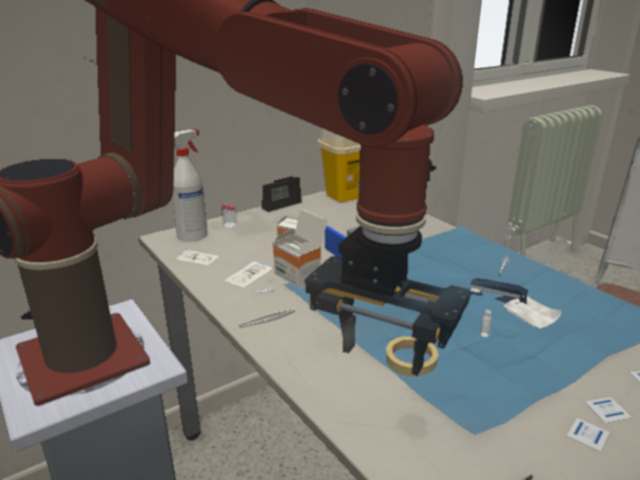

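View pics/top0.png

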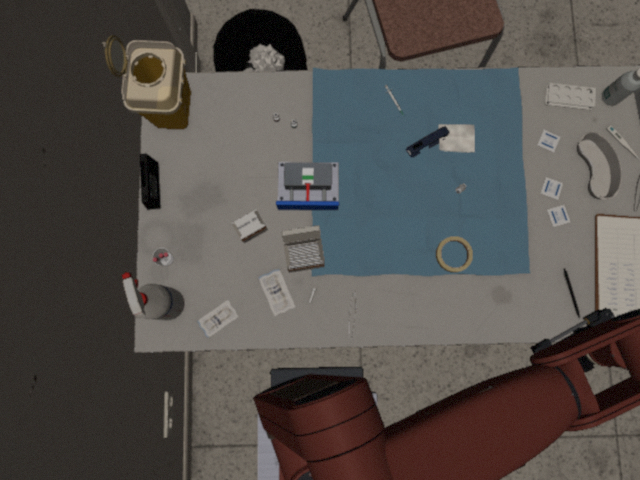

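Top view: candidate cartons are at (303,250), open with a raised lid and needles, in front of the stop at (308,185), and a smaller one at (250,225), closed. The larger open one fits the description. The tape is at (455,254), the ampoule at about (460,187) and the cup at (162,257). I'll confirm this in an enlarged crop and measure it.

```bash
cat > h.py <<'E'
import numpy as np, cv2
def cloud(c):
    z=c["range_z"].astype(float); K=c["camera_matrix"]; T=c["world_from_camera"]
    v,u=np.mgrid[:480,:640]
    P=np.stack([(u-K[0,2])/K[0,0]*z,(v-K[1,2])/K[1,1]*z,z],-1)
    W=P@T[:3,:3].T+T[:3,3]; W[z==0]=np.nan; return W
def ray(c,u,v,h):
    K=c["camera_matrix"];T=c["world_from_camera"]
    d=T[:3,:3]@np.array([(u-K[0,2])/K[0,0],(v-K[1,2])/K[1,1],1]); o=T[:3,3]
    return o+d*(h-o[2])/d[2]
E
python3 - <<'E'
from h import *
t=dict(np.load("top0.npz")); s=dict(np.load("scene0.npz"))
a=cv2.resize(t["img"][150:290,225:355],None,fx=4,fy=4,interpolation=2)[:560]
b=cv2.resize(s["img"][180:300,220:360],None,fx=4,fy=4,interpolation=2)
im=np.zeros((600,800,3),np.uint8); a=cv2.resize(a,(400,431)); b=cv2.resize(b,(400,343)); im[:431,:400]=a; im[:343,400:]=b
cv2.imwrite("pics/crop.png",im[:,:,::-1])
W=cloud(t)
np.set_printoptions(precision=3,suppress=True,linewidth=200)
print("z mm map carton/top rows 200..272 step4, cols 276..332 step4")
print((W[204:276:4,276:334:4,2]*1000).round())
# blue pad
im=t["img"].astype(int); m=((im[...,2]>110)&(im[...,0]<50)&(im[...,1]<90)); m[:150]=0;m[215:]=0;m[:,:265]=0;m[:,350:]=0
P=W[m]; print("blue",m.sum(),np.nanmedian(P,0)); 
r=cv2.minAreaRect(np.argwhere(m)[:,::-1].astype(np.float32)); print(r); print([ray(t,*p,0.076) for p in cv2.boxPoints(r)])
for n,(u,v) in dict(tape=(455,254),amp=(460,187),cup=(162,257),small=(250,225),gun=(428,141)).items():
    print(n,W[v-4:v+5:2,u-4:u+5:4].reshape(-1,3)[np.nanargmax(W[v-4:v+5:2,u-4:u+5:4].reshape(-1,3)[:,2])], ray(t,u,v,0.0))
Ws=cloud(s)
for n,m in dict(cart=(slice(215,290),slice(268,325))).items():
    Q=Ws[m]; print((Q[::6,::5,2]*1000).round()); 
E
```

```text
z mm map carton/top rows 200..272 step4, cols 276..332 step4
[[ 77.  77.  70.  74.  77.  77.  69.  76.  71.  78.  75.  77.  74.  75.  78.]
 [ -0.  39.  37.  36.  39.  40.  40.  44.  40.  41.  39.  39.  34.  45.  46.]
 [  1.  -3.  -0.  -2.   0.  -1.  -7.  nan   1.   6.   1.   7.   9.  -4.   2.]
 [  2.  -5.  -4.  -3.  -2.   1.   1.   0.  -9.   8.   6.   0.   5.   0.   7.]
 [  2.  -2.   4.  -0.   1.  -2.  -2.   4.   6.  -6.   1.   4.   8.   7.   8.]
 [ -4.  -7.  -7.  -0.   2.  -1.   5.   3.   1.   1.   9.   5.   3.   4.   4.]
 [  1.   1.  -1.   2.   0.   2.  -2. 156. 152. 160. 156.   4.  12.   5.   2.]
 [  3.  -0. 153. 155. 156. 155. 160. 159. 127. 130. 120. 119.   2.   0.   5.]
 [ -2.  -4. 130. 125. 119. 119. 115. 108. 105. 102. 105. 100.   8.   3.  -0.]
 [  5.   5. 101. 106. 101.  98.  92.  93.  83.  80.  65.  96.   4.  -0.   5.]
 [  2.  -4.  87.  72.  58.  53.  40.  78.  79.  71.  52. 102.  -1.   1.   7.]
 [ -4.   3.  -4. 109.  69.  71.  58.  72.  63.  73.  69. 107.   4.   4.   2.]
 [  4.  -1.  -5. 105.  68.  67.  72.  70.  75.  69.  80. 109.   4.   4.   1.]
 [  4.  -1.  -5. 103.  76
[... 957 characters left out ...]
 144.]
 [ -0.   2.  62.  65.  65.  65. 105. 112. 119. 124. 127. 132.]
 [  1.   1.  46. 107. 100.  53.  96.  99. 103. 111. 116. 121.]
 [  0.  -1.  88.  87.  81.  76.  80.  88.  93. 108. 102.  -1.]
 [  1.  83.  75.  77.  72.  69.  70. 106. 100.  98.  91.   1.]
 [  1.  66.  72.  77.  76.  71.  72.  92.  90.  86.  80.   2.]
 [ -2.  46.  55.  61.  73.  79.  73.  78.  77.  69.  63.  -1.]
 [ -1.  30.  37.  46.  54.  59.  68.  64.  58.  51.  47. 334.]
 [  2.  -1.  22.  30.  37.  44.  52.  47.  40.  36. 333. 334.]
 [ -0.  -2.   4.  12.  18.  27.  35.  31.  24. 334. 333. 333.]
 [ -1.  -2.  -1.  -3.   0.  12.  20.  16. 334. 334. 334. 334.]
 [  0.  -1.  -0.   0.  -0.  -1.   2.   1. 323. 326. 329. 329.]]
```

View pics/crop.png

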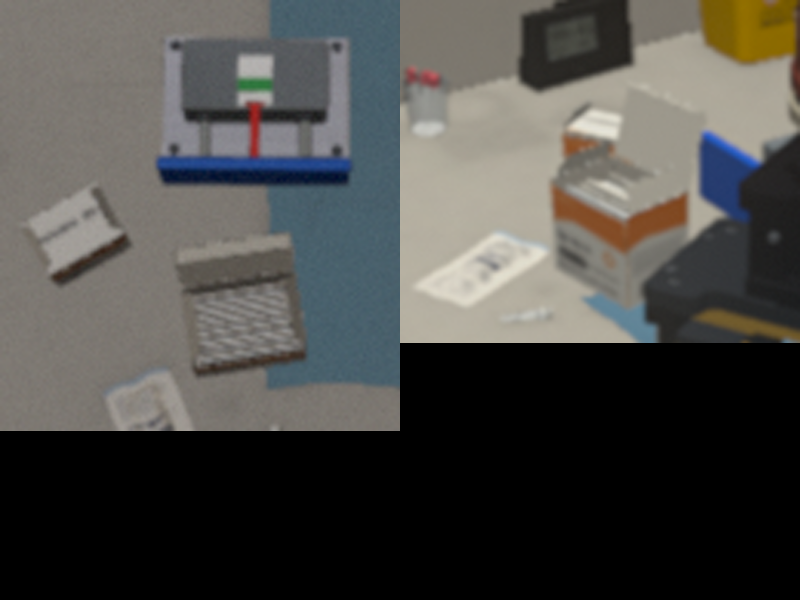

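The crop confirms it: the larger white and orange open carton, with its lid leaning back, is at top (303,250). The small closed one at (250,225) is a look-alike. Next I'll fit the poses of the carton and the stop.

```bash
python3 - <<'E'
from h import *
np.set_printoptions(precision=4,suppress=True,linewidth=200)
t=dict(np.load("top0.npz")); s=dict(np.load("scene0.npz"))
W=cloud(t); Ws=cloud(s)
def fit(P,n):
    P=P[~np.isnan(P).any(1)]
    for _ in range(4):
        c=np.median(P,0) if _==0 else P.mean(0); u=np.linalg.svd(P-P.mean(0))[2][2]; d=(P-P.mean(0))@u
        P=P[abs(d)<max(2.5*d.std()*.8,.003)]
    u=u*np.sign(u[0]+u[1]*.1); print(n,len(P),"c",P.mean(0),"normal",u,"yaw",np.degrees(np.arctan2(u[1],u[0])),"min",P.min(0),"max",P.max(0)); return P.mean(0),u
# carton faces in scene: pixel polys from crop (crop scale 400/140)
def poly(shape,pts):
    m=np.zeros((480,640),np.uint8); cv2.fillPoly(m,[np.array(pts,np.int32)],1); return m>0
cp=lambda x,y:(220+(x-400)/2.857,180+y/2.857)
f=poly(0,[cp(560,200),cp(620,235),cp(620,288),cp(560,255)]); fit(Ws[f],"front")
g=poly(0,[cp(634,232),cp(684,208),cp(684,225),cp(634,282)]); fit(Ws[g],"side")
ls=poly(0,[cp(632,100),cp(695,128),cp(685,180),cp(628,145)]); fit(Ws[ls],"lid scene")
ct=lambda x,y:(225+x/3.077,150+y/3.077)
lt=poly(0,[ct(184,255),ct(290,241),ct(290,264),ct(188,280)]); fit(W[lt],"lid top")
bp=poly(0,[cp(704,145),cp(738,160),cp(738,205),cp(704,190)]); fit(Ws[bp],"pad front")
# pad upper edges in top image, with blue line fit
im=t["img"].astype(int); b=(im[...,2]-im[...,0]>60)&(im[...,2]-im[...,1]>45); b[:195]=0;b[215:]=0;b[:,:270]=0;b[:,345:]=0
v,u=np.nonzero(b); print("blue u",u.min(),u.max(),"v",v.min(),v.max())
w=np.clip(im[195:215,:,2]-im[195:215,:,0],0,None).astype(float)
rows=np.arange(195,215)[:,None]; cols=np.arange(280,312)
cen=(w*rows).sum(0)/w.sum(0); p=np.polyfit(cols,cen[280:312],1); print("pad slope",p)
# top front edge at z=.076 : brightest blue half lower edge
for uu in (282,308,334): print(uu,im[198:212,uu,2], ray(t,uu,205,.076))
print("edges of pad",ray(t,u.min(),203,.076),ray(t,u.max()+1,203,.076))
# housing in top
hm=poly(0,[ct(186,45),ct(325,45),ct(325,100),ct(186,100)])
print("housing z",np.nanmedian(W[hm][:,2]))
# carton corners from crop, front-top edge z=.088
for q in [(196,372),(305,354)]: print("front top corner",ray(t,*ct(*q),.088))
for q in [(188,290),(296,272)]: print("hinge",ray(t,*ct(*q),.089))
for q in [(178,250),(290,235)]: print("lid edge",ray(t,*ct(*q),.152))
print("base plate", [ray(t,*ct(*q),.005) for q in [(165,38),(349,38)]])
E
```

```text
front 408 c [0.4804 0.0194 0.0449] normal [0.9916 0.1291 0.0092] yaw 7.418214025794175 min [ 0.4733 -0.023   0.0156] max [0.4877 0.0614 0.0742]
side 212 c [ 0.5172 -0.0217  0.0552] normal [ 0.1548 -0.9878 -0.0176] yaw -81.09152054893922 min [ 0.4926 -0.0273  0.0266] max [ 0.5538 -0.0135  0.0748]
lid scene 391 c [0.5594 0.0287 0.1193] normal [ 0.9462  0.1213 -0.3   ] yaw 7.308167827382539 min [ 0.5472 -0.0119  0.0943] max [0.5721 0.0737 0.1411]
lid top 267 c [0.5611 0.0295 0.1288] normal [ 0.9822  0.1293 -0.1362] yaw 7.501438290694292 min [ 0.5499 -0.0145  0.0986] max [0.5715 0.0735 0.1611]
pad front 200 c [0.6302 0.0397 0.0618] normal [ 0.85   -0.4116  0.3286] yaw -25.836401746982677 min [ 0.2234 -0.532   0.0213] max [0.6514 0.0925 0.3908]
blue u 276 338 v 201 205
pad slope [  0.0209 197.4694]
282 [ 75  93 114 126 139 142 115  70  50  49  53  69  97 114] [0.6495 0.0822 0.076 ]
308 [ 63  64  70 109 140 144 120  75  53  53  52  59  91 108] [0.6481 0.0129 0.076 ]
334 [ 62  58  79 116 136 141 129  96  56  48  47  62  84 102] [ 0.6467 -0.0565  0.076 ]
edges of pad [0.6552 0.0981 0.076 ] [ 0.6519 -0.07    0.076 ]
housing z 0.06004410888694256
front top corner [0.4716 0.066  0.088 ]
front top corner [ 0.4849 -0.0262  0.088 ]
hinge [0.5415 0.0719 0.089 ]
hinge [ 0.5551 -0.0202  0.089 ]
lid edge [0.5651 0.0763 0.152 ]
lid edge [ 0.5757 -0.0151  0.152 ]
base plate [array([0.7894, 0.0946, 0.005 ]), array([ 0.7861, -0.0751,  0.005 ])]<stdin>:26: RuntimeWarning: invalid value encountered in divide
```

```bash
cat >> h.py <<'E'
from scipy.spatial.transform import Rotation as Ro
def target(yaw,tilt=0):   # tool pointing down, x along yaw; tilt>0: fingertips lead forward
    y=np.radians(yaw); a=np.radians(tilt); f=np.array([np.cos(y),np.sin(y),0])
    z=f*np.sin(a)-np.array([0,0,np.cos(a)]); x=f*np.cos(a)+np.array([0,0,np.sin(a)])
    return np.stack([x,np.cross(z,x),z],1)
def plan(R0,p0,R1,p1,n):  # straight line, even rows
    r=Ro.from_matrix(R0.T@R1).as_rotvec()/n; d=(np.array(p1)-p0)/n; R=R0.copy()
    for i in range(n):
        print("turn",np.degrees(r).round(2),"shift cm",(R.T@d*100).round(2)); R=R@Ro.from_rotvec(r).as_matrix()
E
python3 - <<'E'
from h import *
from workcell import bot
s=bot.sense(); plan(np.array(s["eef_rot"]),np.array(s["tcp_pos"]),target(-1.8),[.62,.03,.222],16)
E
```

```text
turn [-0.01  0.    1.77] shift cm [ 3.55 -2.34  0.  ]
turn [-0.01  0.    1.77] shift cm [ 3.48 -2.45  0.  ]
turn [-0.01  0.    1.77] shift cm [ 3.4  -2.55  0.  ]
turn [-0.01  0.    1.77] shift cm [ 3.32 -2.66  0.  ]
turn [-0.01  0.    1.77] shift cm [ 3.23 -2.76  0.  ]
turn [-0.01  0.    1.77] shift cm [ 3.15 -2.86  0.  ]
turn [-0.01  0.    1.77] shift cm [ 3.06 -2.95  0.  ]
turn [-0.01  0.    1.77] shift cm [ 2.96 -3.05  0.  ]
turn [-0.01  0.    1.77] shift cm [ 2.87 -3.14 -0.  ]
turn [-0.01  0.    1.77] shift cm [ 2.77 -3.22 -0.  ]
turn [-0.01  0.    1.77] shift cm [ 2.67 -3.31 -0.  ]
turn [-0.01  0.    1.77] shift cm [ 2.57 -3.39 -0.  ]
turn [-0.01  0.    1.77] shift cm [ 2.46 -3.47 -0.  ]
turn [-0.01  0.    1.77] shift cm [ 2.35 -3.54 -0.  ]
turn [-0.01  0.    1.77] shift cm [ 2.24 -3.61 -0.  ]
turn [-0.01  0.    1.77] shift cm [ 2.13 -3.68 -0.  ]
```

Request:
{"fn": "move_arm", "kwargs": {"series": [{"wz": 1.8, "dx": 3.55, "dy": -2.35, "fingers": 1}, {"wz": 1.8, "dx": 3.5, "dy": -2.45, "fingers": 1}, {"wz": 1.8, "dx": 3.4, "dy": -2.55, "fingers": 1}, {"wz": 1.8, "dx": 3.3, "dy": -2.65, "fingers": 1}, {"wz": 1.8, "dx": 3.25, "dy": -2.75, "fingers": 1}, {"wz": 1.8, "dx": 3.15, "dy": -2.85, "fingers": 1}, {"wz": 1.8, "dx": 3.05, "dy": -2.95, "fingers": 1}, {"wz": 1.8, "dx": 2.95, "dy": -3.05, "fingers": 1}]}}

```text
validation failed for argument at $.se...
```

Request:
{"fn": "move_arm", "kwargs": {"series": [{"wz": 1.8, "dx": 2.85, "dy": -3.15, "fingers": 1}, {"wz": 1.8, "dx": 2.75, "dy": -3.2, "fingers": 1}, {"wz": 1.8, "dx": 2.65, "dy": -3.3, "fingers": 1}, {"wz": 1.8, "dx": 2.55, "dy": -3.4, "fingers": 1}, {"wz": 1.8, "dx": 2.45, "dy": -3.45, "fingers": 1}, {"wz": 1.8, "dx": 2.35, "dy": -3.55, "fingers": 1}, {"wz": 1.6, "dx": 2.25, "dy": -3.6, "fingers": 1}, {"wz": 1.4, "dx": 2.1, "dy": -3.7, "fingers": 1}]}}

```text
validation failed for argument at $.se...
```

Request:
{"fn": "move_arm", "kwargs": {"series": [{"wx": 0, "wy": 0, "wz": 1.8, "dx": 3.55, "dy": -2.35, "dz": 0, "fingers": 1}, {"wx": 0, "wy": 0, "wz": 1.8, "dx": 3.5, "dy": -2.45, "dz": 0, "fingers": 1}, {"wx": 0, "wy": 0, "wz": 1.8, "dx": 3.4, "dy": -2.55, "dz": 0, "fingers": 1}, {"wx": 0, "wy": 0, "wz": 1.8, "dx": 3.3, "dy": -2.65, "dz": 0, "fingers": 1}, {"wx": 0, "wy": 0, "wz": 1.8, "dx": 3.25, "dy": -2.75, "dz": 0, "fingers": 1}, {"wx": 0, "wy": 0, "wz": 1.8, "dx": 3.15, "dy": -2.85, "dz": 0, "fingers": 1}, {"wx": 0, "wy": 0, "wz": 1.8, "dx": 3.05, "dy": -2.95, "dz": 0, "fingers": 1}, {"wx": 0, "wy": 0, "wz": 1.8, "dx": 2.95, "dy": -3.05, "dz": 0, "fingers": 1}]}}

```text
time: 1.1
tcp_pos: [0.4508, -0.2635, 0.2222]
eef_rot: [[0.978, 0.21, -0.0], [0.21, -0.978, 0.0], [-0.0, -0.0, -1.0]]
force: [0.1, -0.5, 0.1]
gripper_width: 0.015
grip_force: 0.0
```

Request:
{"fn": "move_arm", "kwargs": {"series": [{"wx": 0, "wy": 0, "wz": 1.8, "dx": 2.85, "dy": -3.15, "dz": 0, "fingers": 1}, {"wx": 0, "wy": 0, "wz": 1.8, "dx": 2.75, "dy": -3.2, "dz": 0, "fingers": 1}, {"wx": 0, "wy": 0, "wz": 1.8, "dx": 2.65, "dy": -3.3, "dz": 0, "fingers": 1}, {"wx": 0, "wy": 0, "wz": 1.8, "dx": 2.55, "dy": -3.4, "dz": 0, "fingers": 1}, {"wx": 0, "wy": 0, "wz": 1.8, "dx": 2.45, "dy": -3.45, "dz": 0, "fingers": 1}, {"wx": 0, "wy": 0, "wz": 1.8, "dx": 2.35, "dy": -3.55, "dz": 0, "fingers": 1}, {"wx": 0, "wy": 0, "wz": 1.6, "dx": 2.25, "dy": -3.6, "dz": 0, "fingers": 1}, {"wx": 0, "wy": 0, "wz": 1.4, "dx": 2.1, "dy": -3.7, "dz": 0, "fingers": 1}]}}

```text
time: 2.1
tcp_pos: [0.6215, 0.0296, 0.222]
eef_rot: [[1.0, -0.029, -0.001], [-0.029, -1.0, -0.0], [-0.001, 0.0, -1.0]]
force: [-0.4, -1.2, 0.7]
gripper_width: 0.0008
grip_force: 0.0
```

Request:
{"fn": "move_arm", "kwargs": {"series": [{"wx": 0, "wy": 0, "wz": 0, "dx": 0, "dy": 0, "dz": 4.1, "fingers": 1}, {"wx": 0, "wy": 0, "wz": 0, "dx": 0, "dy": 0, "dz": 4.1, "fingers": 1}, {"wx": 0, "wy": 0, "wz": 0, "dx": -1, "dy": 0, "dz": 0, "fingers": 1}, {"wx": 0, "wy": 0, "wz": 0, "dx": -1, "dy": 0, "dz": 0, "fingers": 1}, {"wx": 0, "wy": 0, "wz": 0, "dx": -1, "dy": 0, "dz": 0, "fingers": 1}, {"wx": 0, "wy": 0, "wz": 0, "dx": -1, "dy": 0, "dz": 0, "fingers": 1}, {"wx": 0, "wy": 0, "wz": 0, "dx": -1, "dy": 0, "dz": 0, "fingers": 1}, {"wx": 0, "wy": 0, "wz": 0, "dx": -1.3, "dy": 0, "dz": 0, "fingers": 1}]}}

```text
time: 3.1
tcp_pos: [0.5578, 0.03, 0.141]
eef_rot: [[1.0, -0.028, 0.001], [-0.028, -1.0, -0.0], [0.001, 0.0, -1.0]]
force: [0.6, -0.1, -0.6]
gripper_width: 0.0004
grip_force: 0.1
```

Request:
{"fn": "move_arm", "kwargs": {"series": [{"wx": 0, "wy": 0, "wz": 0, "dx": -1.2, "dy": 0, "dz": 0.3, "fingers": 1}, {"wx": 0, "wy": 0, "wz": 0, "dx": -1.2, "dy": 0, "dz": 0.4, "fingers": 1}, {"wx": 0, "wy": 0, "wz": 0, "dx": -1.0, "dy": 0, "dz": 0.6, "fingers": 1}, {"wx": 0, "wy": 0, "wz": 0, "dx": -0.8, "dy": 0, "dz": 0.7, "fingers": 1}, {"wx": 0, "wy": 0, "wz": 0, "dx": -0.5, "dy": 0, "dz": 0.8, "fingers": 1}, {"wx": 0, "wy": 0, "wz": 0, "dx": -0.3, "dy": 0, "dz": 0.8, "fingers": 1}, {"wx": 0, "wy": 0, "wz": 0, "dx": 0, "dy": 0, "dz": 0.6, "fingers": 1}, {"wx": 0, "wy": 0, "wz": 0, "dx": 0, "dy": 0, "dz": 0.4, "fingers": 1}]}}

```text
time: 4.1
tcp_pos: [0.5083, 0.0315, 0.094]
eef_rot: [[1.0, -0.028, -0.0], [-0.028, -1.0, 0.0], [-0.0, -0.0, -1.0]]
force: [0.3, 0.9, 0.4]
gripper_width: 0.0006
grip_force: 0.1
```

```bash
python3 - <<'E'
from workcell import bot, optics
import cv2, numpy as np
a=optics.capture("top"); b=optics.capture("scene"); np.savez("top1.npz",**a)
im=np.hstack([cv2.resize(a["img"][150:290,240:380],(400,400),interpolation=2),cv2.resize(b["img"][170:310,220:360],(400,400),interpolation=2)])
cv2.imwrite("pics/c1.png",im[:,:,::-1])
E
```

```text
(no output)
```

View pics/c1.png

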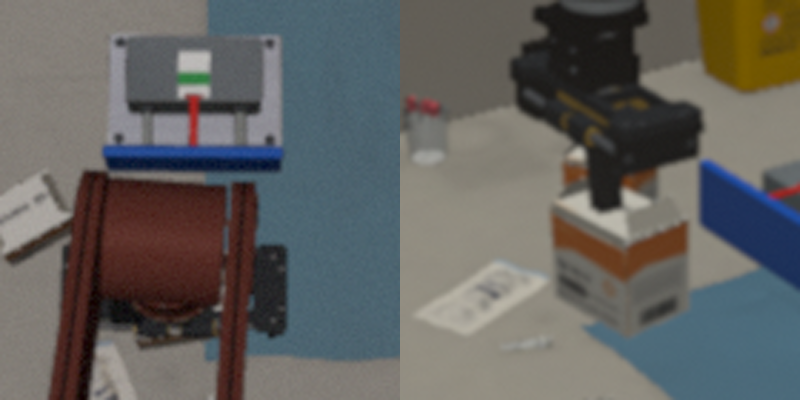

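The scene half of the crop shows the lid almost flat under the fingertips (605,205), with the carton in place. I'll press it fully shut gently.

Request:
{"fn": "move_arm", "kwargs": {"series": [{"wx": 0, "wy": 0, "wz": 0, "dx": -0.2, "dy": 0, "dz": 0.1, "fingers": 1}, {"wx": 0, "wy": 0, "wz": 0, "dx": -0.2, "dy": 0, "dz": 0.1, "fingers": 1}, {"wx": 0, "wy": 0, "wz": 0, "dx": -0.2, "dy": 0, "dz": 0.1, "fingers": 1}, {"wx": 0, "wy": 0, "wz": 0, "dx": 0, "dy": 0, "dz": 0.1, "fingers": 1}, {"wx": 0, "wy": 0, "wz": 0, "dx": 0, "dy": 0, "dz": 0, "fingers": 1}, {"wx": 0, "wy": 0, "wz": 0, "dx": 0, "dy": 0, "dz": 0, "fingers": 1}, {"wx": 0, "wy": 0, "wz": 0, "dx": 0, "dy": 0, "dz": 0, "fingers": 1}, {"wx": 0, "wy": 0, "wz": 0, "dx": 0, "dy": 0, "dz": 0, "fingers": 1}]}}

```text
time: 5.2
tcp_pos: [0.5021, 0.0317, 0.0907]
eef_rot: [[1.0, -0.028, -0.0], [-0.028, -1.0, 0.0], [-0.0, -0.0, -1.0]]
force: [-3.6, 1.0, 5.4]
gripper_width: 0.0003
grip_force: 2.7
```

Request:
{"fn": "move_arm", "kwargs": {"series": [{"wx": 0, "wy": 0, "wz": 0, "dx": 0.1, "dy": 0, "dz": -0.6, "fingers": 1}, {"wx": 0, "wy": 0, "wz": 0, "dx": 0, "dy": 0, "dz": -1.5, "fingers": 1}, {"wx": 0, "wy": 0, "wz": 0, "dx": 0, "dy": 0, "dz": -2, "fingers": 1}, {"wx": 0, "wy": 0, "wz": 0, "dx": 0, "dy": 0.4, "dz": -2, "fingers": 0.4}, {"wx": 0, "wy": 0, "wz": 0, "dx": -2, "dy": 0.4, "dz": 0, "fingers": 0.4}, {"wx": 0, "wy": 0, "wz": 0, "dx": -2, "dy": 0.4, "dz": 0, "fingers": 0.4}, {"wx": 0, "wy": 0, "wz": 0, "dx": -2, "dy": 0, "dz": 0, "fingers": 0.4}, {"wx": 0, "wy": 0, "wz": 0, "dx": -2, "dy": 0, "dz": 0, "fingers": 0.4}]}}

```text
time: 6.2
tcp_pos: [0.4229, 0.0218, 0.1526]
eef_rot: [[1.0, -0.028, 0.002], [-0.028, -1.0, -0.0], [0.002, 0.0, -1.0]]
force: [-0.4, -0.6, 1.0]
gripper_width: 0.0428
grip_force: 0.0
```

Request:
{"fn": "move_arm", "kwargs": {"series": [{"wx": 0, "wy": 6, "wz": 0, "dx": 0, "dy": 0, "dz": 0, "fingers": 0.4}, {"wx": 0, "wy": 6, "wz": 0, "dx": 0, "dy": 0, "dz": 0, "fingers": 0.4}, {"wx": 0, "wy": 0, "wz": 0, "dx": -0.4, "dy": 0, "dz": 1.9, "fingers": 0.4}, {"wx": 0, "wy": 0, "wz": 0, "dx": -0.4, "dy": 0, "dz": 1.9, "fingers": 0.4}, {"wx": 0, "wy": 0, "wz": 0, "dx": -0.4, "dy": 0, "dz": 1.9, "fingers": 0.4}, {"wx": 0, "wy": 0, "wz": 0, "dx": -0.4, "dy": 0, "dz": 1.9, "fingers": 0.4}, {"wx": 0, "wy": 0, "wz": 0, "dx": -0.4, "dy": 0, "dz": 1.9, "fingers": 0.4}, {"wx": 0, "wy": 0, "wz": 0, "dx": -0.3, "dy": 0, "dz": 1.3, "fingers": 0.4}]}}

```text
time: 7.2
tcp_pos: [0.4233, 0.0219, 0.0411]
eef_rot: [[0.978, -0.028, 0.209], [-0.028, -1.0, -0.006], [0.209, 0.0, -0.978]]
force: [0.4, 0.1, 0.3]
gripper_width: 0.0522
grip_force: 0.0
```

```bash
python3 - <<'E'
from workcell import bot, optics
import cv2, numpy as np
a=optics.capture("top"); b=optics.capture("scene")
im=np.hstack([cv2.resize(a["img"][150:290,240:380],(400,400),interpolation=2),cv2.resize(b["img"][170:310,220:360],(400,400),interpolation=2)])
cv2.imwrite("pics/c2.png",im[:,:,::-1])
E
```

```text
(no output)
```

View pics/c2.png

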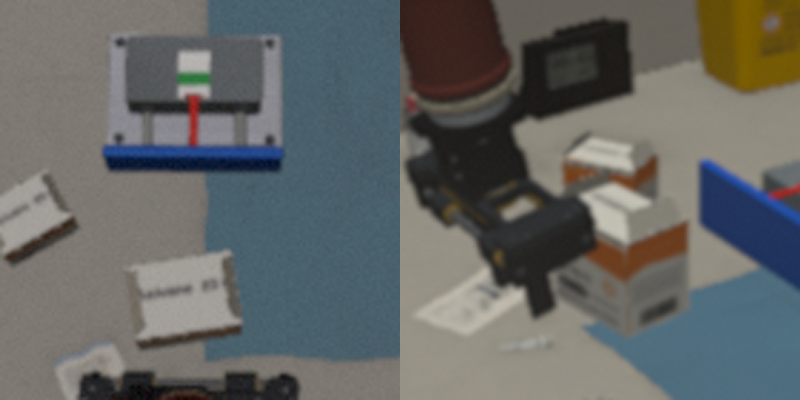

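Lid shut: in the top half of the crop the carton is at (185,297), directly in front of the pad, and the fingertips are at its front. I'll push now.

Request:
{"fn": "move_arm", "kwargs": {"series": [{"wx": 0, "wy": 0, "wz": 0, "dx": 0.98, "dy": 0, "dz": 0.21, "fingers": 0.4}, {"wx": 0, "wy": 0, "wz": 0, "dx": 0.98, "dy": 0, "dz": 0.21, "fingers": 0.4}, {"wx": 0, "wy": 0, "wz": 0, "dx": 0.98, "dy": 0, "dz": 0.21, "fingers": 0.4}, {"wx": 0, "wy": 0, "wz": 0, "dx": 0.78, "dy": 0, "dz": 0.17, "fingers": 0.4}, {"wx": 0, "wy": 0, "wz": 0, "dx": 0.6, "dy": 0, "dz": 0.13, "fingers": 0.4}, {"wx": 0, "wy": 0, "wz": 0, "dx": 0.6, "dy": 0, "dz": 0.13, "fingers": 0.4}, {"wx": 0, "wy": 0, "wz": 0, "dx": 0.6, "dy": 0, "dz": 0.13, "fingers": 0.4}, {"wx": 0, "wy": 0, "wz": 0, "dx": 0.6, "dy": 0, "dz": 0.13, "fingers": 0.4}]}}

```text
time: 8.3
tcp_pos: [0.4856, 0.0202, 0.0407]
eef_rot: [[0.978, -0.028, 0.207], [-0.028, -1.0, -0.006], [0.208, -0.0, -0.978]]
force: [-1.8, 0.5, -0.7]
gripper_width: 0.0523
grip_force: 0.8
```

Request:
{"fn": "move_arm", "kwargs": {"series": [{"wx": 0, "wy": 0, "wz": 0, "dx": 0.5, "dy": 0, "dz": 0.1, "fingers": 0.4}, {"wx": 0, "wy": 0, "wz": 0, "dx": 0.5, "dy": 0, "dz": 0.11, "fingers": 0.4}, {"wx": 0, "wy": 0, "wz": 0, "dx": 0.5, "dy": 0, "dz": 0.1, "fingers": 0.4}, {"wx": 0, "wy": 0, "wz": 0, "dx": 0.5, "dy": 0, "dz": 0.11, "fingers": 0.4}, {"wx": 0, "wy": 0, "wz": 0, "dx": 0.5, "dy": 0, "dz": 0.1, "fingers": 0.4}, {"wx": 0, "wy": 0, "wz": 0, "dx": 0.5, "dy": 0, "dz": 0.11, "fingers": 0.4}, {"wx": 0, "wy": 0, "wz": 0, "dx": 0.5, "dy": 0, "dz": 0.1, "fingers": 0.4}, {"wx": 0, "wy": 0, "wz": 0, "dx": 0.5, "dy": 0, "dz": 0.11, "fingers": 0.4}]}}

```text
time: 9.3
tcp_pos: [0.5267, 0.019, 0.041]
eef_rot: [[0.978, -0.028, 0.208], [-0.028, -1.0, -0.006], [0.208, -0.0, -0.978]]
force: [-1.4, 0.0, -0.6]
gripper_width: 0.0526
grip_force: 1.0
```

```bash
python3 - <<'E'
from workcell import bot, optics
import cv2, numpy as np
a=optics.capture("top"); b=optics.capture("scene")
im=np.hstack([cv2.resize(a["img"][150:290,240:380],(400,400),interpolation=2),cv2.resize(b["img"][170:310,220:360],(400,400),interpolation=2)])
cv2.imwrite("pics/c3.png",im[:,:,::-1])
E
```

```text
(no output)
```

View pics/c3.png

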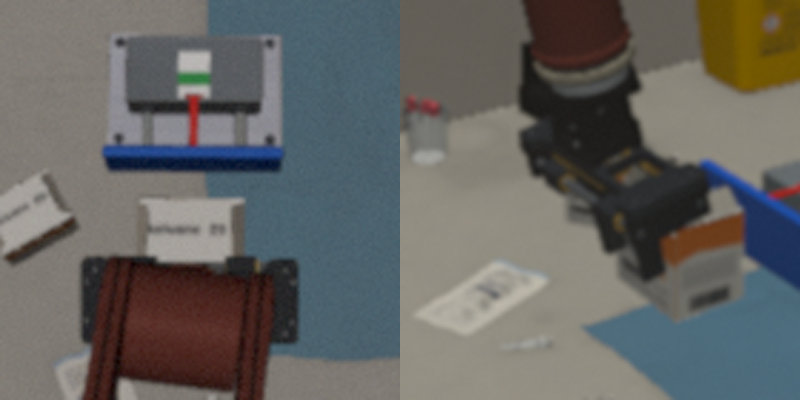

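The carton is square and centred on the pad, with its back edge at crop row 200 and the pad at row 165, a gap of roughly 4 cm.

Request:
{"fn": "move_arm", "kwargs": {"series": [{"wx": 0, "wy": 0, "wz": 0, "dx": 0.5, "dy": 0, "dz": 0.1, "fingers": 0.4}, {"wx": 0, "wy": 0, "wz": 0, "dx": 0.5, "dy": 0, "dz": 0.11, "fingers": 0.4}, {"wx": 0, "wy": 0, "wz": 0, "dx": 0.5, "dy": 0, "dz": 0.1, "fingers": 0.4}, {"wx": 0, "wy": 0, "wz": 0, "dx": 0.5, "dy": 0, "dz": 0.11, "fingers": 0.4}, {"wx": 0, "wy": 0, "wz": 0, "dx": 0.5, "dy": 0, "dz": 0.1, "fingers": 0.4}, {"wx": 0, "wy": 0, "wz": 0, "dx": 0.5, "dy": 0, "dz": 0.11, "fingers": 0.4}, {"wx": 0, "wy": 0, "wz": 0, "dx": 0.4, "dy": 0, "dz": 0.08, "fingers": 0.4}, {"wx": 0, "wy": 0, "wz": 0, "dx": 0.3, "dy": 0, "dz": 0.07, "fingers": 0.4}]}}

```text
time: 10.4
tcp_pos: [0.5644, 0.0179, 0.0411]
eef_rot: [[0.978, -0.028, 0.208], [-0.028, -1.0, -0.006], [0.208, -0.0, -0.978]]
force: [-3.7, -0.1, 1.4]
gripper_width: 0.0524
grip_force: 1.7
```

Request:
{"fn": "move_arm", "kwargs": {"series": [{"wx": 0, "wy": 0, "wz": 0, "dx": 0.2, "dy": 0, "dz": 0.04, "fingers": 0.4}, {"wx": 0, "wy": 0, "wz": 0, "dx": 0.2, "dy": 0, "dz": 0.04, "fingers": 0.4}, {"wx": 0, "wy": 0, "wz": 0, "dx": 0.2, "dy": 0, "dz": 0.05, "fingers": 0.4}, {"wx": 0, "wy": 0, "wz": 0, "dx": 0.2, "dy": 0, "dz": 0.04, "fingers": 0.4}, {"wx": 0, "wy": 0, "wz": 0, "dx": 0, "dy": 0, "dz": 0, "fingers": 0.4}, {"wx": 0, "wy": 0, "wz": 0, "dx": 0, "dy": 0, "dz": 0, "fingers": 0.4}, {"wx": 0, "wy": 0, "wz": 0, "dx": 0, "dy": 0, "dz": 0, "fingers": 0.4}, {"wx": 0, "wy": 0, "wz": 0, "dx": 0, "dy": 0, "dz": 0, "fingers": 0.4}]}}

```text
time: 11.4
tcp_pos: [0.5719, 0.0177, 0.041]
eef_rot: [[0.978, -0.028, 0.207], [-0.028, -1.0, -0.006], [0.207, 0.0, -0.978]]
force: [-5.9, -0.1, 2.6]
gripper_width: 0.0524
grip_force: 2.9
```

Contact with the pad came at TCP x of about 0.5625. I'll press about 9 mm more.

Request:
{"fn": "move_arm", "kwargs": {"series": [{"wx": 0, "wy": 0, "wz": 0, "dx": 0.2, "dy": 0, "dz": 0.04, "fingers": 0.4}, {"wx": 0, "wy": 0, "wz": 0, "dx": 0.2, "dy": 0, "dz": 0.04, "fingers": 0.4}, {"wx": 0, "wy": 0, "wz": 0, "dx": 0.2, "dy": 0, "dz": 0.05, "fingers": 0.4}, {"wx": 0, "wy": 0, "wz": 0, "dx": 0.2, "dy": 0, "dz": 0.04, "fingers": 0.4}, {"wx": 0, "wy": 0, "wz": 0, "dx": 0.1, "dy": 0, "dz": 0.02, "fingers": 0.4}, {"wx": 0, "wy": 0, "wz": 0, "dx": 0, "dy": 0, "dz": 0, "fingers": 0.4}, {"wx": 0, "wy": 0, "wz": 0, "dx": 0, "dy": 0, "dz": 0, "fingers": 0.4}, {"wx": 0, "wy": 0, "wz": 0, "dx": 0, "dy": 0, "dz": 0, "fingers": 0.4}]}}

```text
time: 12.4
tcp_pos: [0.5791, 0.0175, 0.0408]
eef_rot: [[0.979, -0.028, 0.203], [-0.027, -1.0, -0.006], [0.203, 0.0, -0.979]]
force: [-16.0, -0.8, 14.3]
gripper_width: 0.0524
grip_force: 8.0
```

```bash
python3 - <<'E'
from workcell import bot, optics
import cv2, numpy as np
from h import *
a=optics.capture("top"); b=optics.capture("scene")
im=np.hstack([cv2.resize(a["img"][150:250,258:358],(400,400),interpolation=2),cv2.resize(b["img"][170:310,240:380],(400,400),interpolation=2)])
cv2.imwrite("pics/c4.png",im[:,:,::-1])
i=a["img"].astype(int); t=np.load("top0.npz")["img"].astype(int)
for u in (282,308,334): print([ (J[196:212,u,2]-J[196:212,u,0]).tolist() for J in (t,i)])
s=bot.sense(); print(s["force"],s["tcp_pos"])
E
```

```text
[[7, 5, 4, 7, 28, 79, 104, 106, 84, 49, 43, 45, 43, 15, 0, -9], [25, 75, 105, 105, 91, 68, 48, 44, 43, 25, -1, -10, -10, -10, -9, -12]]
[[-84, -85, -85, -82, -50, 37, 98, 103, 91, 65, 45, 36, 41, 22, 3, -8], [-55, 36, 100, 84, 23, -7, -9, -8, -10, -10, -9, -11, -12, -9, -7, -5]]
[[7, 5, 3, 6, 21, 61, 103, 103, 101, 76, 48, 46, 41, 31, 30, 35], [15, 51, 100, 107, 103, 78, 49, 42, 46, 39, 32, 36, 36, 35, 34, 34]]
[-15.99707901  -0.96879638  13.1469827 ] [0.57910949 0.01750942 0.04079104]
```

View pics/c4.png

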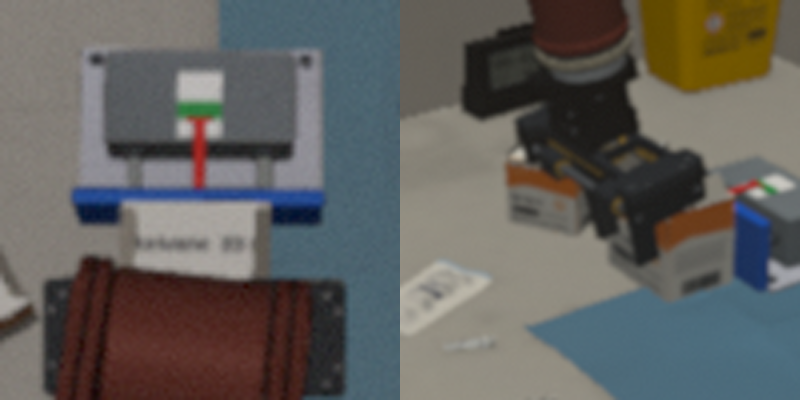

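The pad is in only about 11 mm (the pointer tip is at the lower edge of the green, crop (200,118)), but the force jumped with a strong vertical part. I'll check the carton for tilt before going on.

```bash
python3 - <<'E'
from workcell import bot, optics
import cv2, numpy as np
from h import *
np.set_printoptions(precision=4,suppress=True,linewidth=220)
a=optics.capture("top"); b=optics.capture("scene"); np.savez("top4.npz",**a); np.savez("scene4.npz",**b)
W=cloud(a); Ws=cloud(b)
# lid region: crop (130..262, 210..268) /4
L=W[204:216,292:322]; print((np.nanmedian(L,1)))
P=L.reshape(-1,3); P=P[(P[:,2]>.07)&(P[:,2]<.12)]
A=np.c_[P[:,0]-P[:,0].mean(),P[:,1]-P[:,1].mean(),np.ones(len(P))]; print("dz/dx,dz/dy,z",np.linalg.lstsq(A,P[:,2],rcond=None)[0],len(P))
s=bot.sense(); print(s["force"],s["torque"],s["tcp_pos"])
# side face in scene (crop 665..730, 240..285 => scale 400/140)
cp=lambda x,y:(240+(x-400)/2.857,170+y/2.857)
m=np.zeros((480,640),np.uint8); cv2.fillPoly(m,[np.array([cp(686,245),cp(728,225),cp(728,275),cp(686,290)],np.int32)],1)
Q=Ws[m>0]; print("side",np.nanmedian(Q,0),np.nanmin(Q,0),np.nanmax(Q,0))
cr=cv2.resize(b["img"][215:285,300:380],(800,700),interpolation=cv2.INTER_CUBIC)[:600]
cv2.imwrite("pics/c5.png",cr[:,:,::-1])
E
```

```text
[[0.6478 0.0167 0.0898]
 [0.6452 0.0167 0.0902]
 [0.6426 0.0167 0.0888]
 [0.6394 0.0168 0.0907]
 [0.6369 0.0168 0.0901]
 [0.6342 0.0169 0.0895]
 [0.6315 0.0169 0.0905]
 [0.629  0.0169 0.0894]
 [0.6265 0.017  0.0893]
 [0.6234 0.0171 0.0901]
 [0.6207 0.0171 0.0906]
 [0.6181 0.0171 0.0905]]
dz/dx,dz/dy,z [-0.0341  0.0133  0.0899] 360
[-16.4376   0.1499  12.4455] [-0.0477  2.2959 -0.0112] [0.5791 0.0175 0.0408]
side [ 0.6273 -0.0304  0.0353] [ 0.6028 -0.0346  0.0095] [ 0.6516 -0.0249  0.065 ]
```

View pics/c5.png

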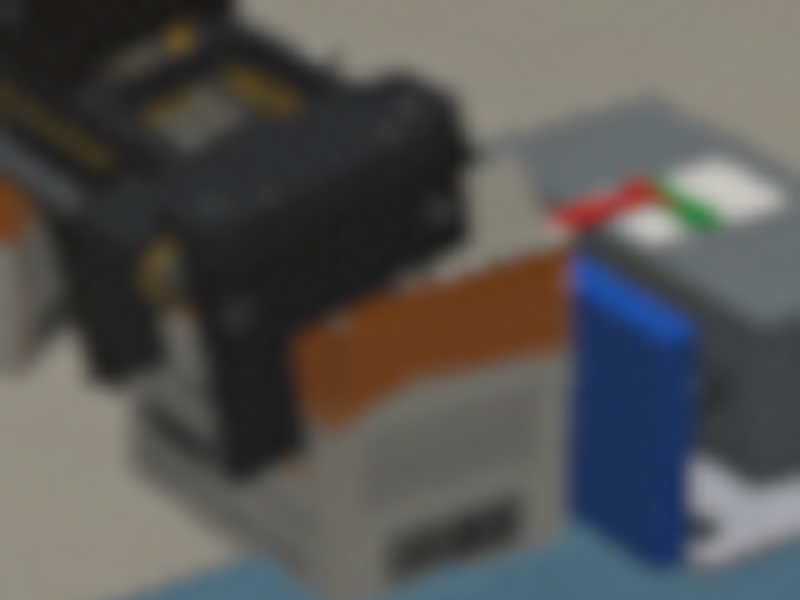

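The carton stands level (lid z 0.090, spread ±1 mm). The extra load is a downward wedge of the tool on the carton, and desk friction takes up that force. I'll back off a few millimetres and read the force line to see where it comes from.

Request:
{"fn": "move_arm", "kwargs": {"series": [{"wx": 0, "wy": 0, "wz": 0, "dx": -0.2, "dy": 0, "dz": -0.04, "fingers": 0.4}, {"wx": 0, "wy": 0, "wz": 0, "dx": -0.2, "dy": 0, "dz": -0.04, "fingers": 0.4}, {"wx": 0, "wy": 0, "wz": 0, "dx": -0.2, "dy": 0, "dz": -0.05, "fingers": 0.4}, {"wx": 0, "wy": 0, "wz": 0, "dx": 0, "dy": 0, "dz": 0, "fingers": 0.4}, {"wx": 0, "wy": 0, "wz": 0, "dx": 0, "dy": 0, "dz": 0, "fingers": 0.4}, {"wx": 0, "wy": 0, "wz": 0, "dx": 0, "dy": 0, "dz": 0, "fingers": 0.4}, {"wx": 0, "wy": 0, "wz": 0, "dx": 0, "dy": 0, "dz": 0, "fingers": 0.4}, {"wx": 0, "wy": 0, "wz": 0, "dx": 0, "dy": 0, "dz": 0, "fingers": 0.4}]}}

```text
time: 13.6
tcp_pos: [0.5754, 0.0176, 0.0411]
eef_rot: [[0.978, -0.028, 0.208], [-0.028, -1.0, -0.006], [0.208, 0.0, -0.978]]
force: [-2.2, -0.9, 0.5]
gripper_width: 0.0525
grip_force: 1.1
```

```bash
python3 - <<'E'
from workcell import bot, optics
import numpy as np
s=bot.sense(); print(np.round(s["force"],2),np.round(s["torque"],3),s["tcp_pos"],np.round(s["eef_rot"],3).tolist())
i=optics.capture("top")["img"].astype(int)
for u in (282,334): print((i[194:212,u,2]-i[194:212,u,0]).tolist())
E
```

```text
[-2.23 -0.86  0.51] [-0.017  0.497  0.017] [0.57542389 0.01758873 0.04112616] [[0.978, -0.028, 0.208], [-0.028, -1.0, -0.006], [0.208, 0.0, -0.978]]
[8, 7, 7, 20, 72, 107, 108, 93, 62, 51, 42, 40, 27, 1, -13, -9, -11, -11]
[6, 7, 6, 9, 62, 102, 109, 106, 81, 47, 36, 45, 33, 35, 34, 37, 34, 34]
```

The force line passes through the fingertip: it sticks to the face and wedges downward as the arm yields. I'll press again with a slight upward component, in small checked steps.

Request:
{"fn": "move_arm", "kwargs": {"series": [{"wx": 0, "wy": 0, "wz": 0, "dx": 0.1, "dy": 0, "dz": 0.01, "fingers": 0.4}, {"wx": 0, "wy": 0, "wz": 0, "dx": 0.1, "dy": 0, "dz": 0.01, "fingers": 0.4}, {"wx": 0, "wy": 0, "wz": 0, "dx": 0.1, "dy": 0, "dz": 0.01, "fingers": 0.4}, {"wx": 0, "wy": 0, "wz": 0, "dx": 0.1, "dy": 0, "dz": 0.01, "fingers": 0.4}, {"wx": 0, "wy": 0, "wz": 0, "dx": 0, "dy": 0, "dz": 0, "fingers": 0.4}, {"wx": 0, "wy": 0, "wz": 0, "dx": 0, "dy": 0, "dz": 0, "fingers": 0.4}, {"wx": 0, "wy": 0, "wz": 0, "dx": 0, "dy": 0, "dz": 0, "fingers": 0.4}, {"wx": 0, "wy": 0, "wz": 0, "dx": 0, "dy": 0, "dz": 0, "fingers": 0.4}]}}

```text
time: 14.65
tcp_pos: [0.5773, 0.0176, 0.0409]
eef_rot: [[0.979, -0.028, 0.203], [-0.027, -1.0, -0.006], [0.203, 0.0, -0.979]]
force: [-12.4, -1.1, 8.1]
gripper_width: 0.0523
grip_force: 5.7
```

```bash
cat > st.py <<'E'
from workcell import bot, optics
import numpy as np
s=bot.sense(); print(np.round(s["force"],2),np.round(s["torque"],3),np.round(s["tcp_pos"],4))
i=optics.capture("top")["img"].astype(float); t=np.load("top0.npz")["img"].astype(float)
def edge(J,u):  # subpixel upper edge of the pad
    w=(J[190:206,u-1:u+2,2]-J[190:206,u-1:u+2,0]).mean(1); k=np.argmax(w>50); return 190+k-(w[k]-50)/(w[k]-w[k-1])
for us in (range(279,290),range(327,338)): print("pad in mm",np.median([edge(t,u)-edge(i,u) for u in us])*2.6)
E
python3 st.py
```

```text
[-12.37  -1.11   8.09] [-0.096  1.765 -0.06 ] [0.5773 0.0176 0.0409]
pad in mm 8.448553259141494
pad in mm 8.950322580645144
```

```bash
cat > tilt.py <<'E'
from workcell import bot, optics
from h import *
np.set_printoptions(precision=4,suppress=True,linewidth=220)
A=[];B=[];C=[]
for k in range(8):
    a=optics.capture("top"); A.append(cloud(a)); 
b=optics.capture("scene"); B=[cloud(b)]+[cloud(optics.capture("scene")) for _ in range(7)]
W=np.nanmean(A,0); Ws=np.nanmean(B,0)
P=W[204:217,293:321].reshape(-1,3); P=P[(P[:,2]>.08)&(P[:,2]<.1)]
M=np.c_[P[:,:2]-P[:,:2].mean(0),np.ones(len(P))]; x,res,_,_=np.linalg.lstsq(M,P[:,2],rcond=None); print("lid slope,z",x,"sd",np.sqrt(res/len(P)),len(P))
# side face bottom: for each column take lowest pixels on the side face (y close to -.032)
g=b["img"].astype(int)
m=(abs(Ws[...,1]+.032)<.012)&(Ws[...,0]>.58)&(Ws[...,0]<.665)&(Ws[...,2]>.004)&(Ws[...,2]<.1)
for u in range(318,362,4):
    col=np.nonzero(m[:,u])[0]
    if len(col): print(u,col.min(),col.max(),Ws[col.max(),u],Ws[col.min(),u])
d=(g.max(-1)<55)&(Ws[...,2]>.06)&(Ws[...,2]<.2)&(Ws[...,0]>.5)&(abs(Ws[...,1])<.2)
Q=Ws[d]; 
for lo,hi in((-.09,-.06),(-.06,-.03),(-.03,0),(0,.03)):
    q=Q[(Q[:,1]>lo)&(Q[:,1]<hi)]
    if len(q): print("dark y",lo,hi,len(q),"z low",np.percentile(q[:,2],[2,10,50]),"x",np.percentile(q[:,0],[2,50,90,98]))
E
python3 tilt.py
```

```text
lid slope,z [-0.0066  0.001   0.0901] sd [0.0011] 364
334 246 275 [ 0.5867 -0.0306  0.0063] [ 0.5866 -0.0298  0.086 ]
338 244 274 [ 0.5998 -0.0296  0.0045] [ 0.5982 -0.0303  0.0884]
342 242 274 [ 0.6079 -0.0355  0.0046] [ 0.6121 -0.0279  0.0889]
346 236 273 [ 0.6187 -0.0376  0.0049] [ 0.6275 -0.0234  0.0992]
350 235 273 [ 0.6279 -0.0421  0.0041] [ 0.6384 -0.0253  0.0997]
354 238 268 [ 0.6482 -0.0322  0.0075] [ 0.6481 -0.0292  0.0904]
358 242 268 [ 0.6535 -0.0417  0.0101] [ 0.6625 -0.0275  0.0747]
dark y -0.09 -0.06 478 z low [0.107  0.114  0.1362] x [0.5145 0.5477 0.5784 0.5858]
dark y -0.06 -0.03 149 z low [0.1098 0.1236 0.1475] x [0.5141 0.5345 0.57   0.5755]
dark y -0.03 0 212 z low [0.0613 0.0682 0.1386] x [0.5182 0.5419 0.5701 0.5743]
dark y 0 0.03 453 z low [0.1393 0.1496 0.1715] x [0.5047 0.5363 0.5628 0.569 ]tilt.py:8: RuntimeWarning: Mean of empty slice
  W=np.nanmean(A,0); Ws=np.nanmean(B,0)
```

The carton is level (lid slope −0.007) and the gripper body is clear of it (lowest at 0.107 m). So the load is fingertip stiction pressing down; I'll relieve it by raising the tip slightly.

Request:
{"fn": "move_arm", "kwargs": {"series": [{"wx": 0, "wy": 0, "wz": 0, "dx": 0.01, "dy": 0, "dz": -0.05, "fingers": 0.4}, {"wx": 0, "wy": 0, "wz": 0, "dx": 0.01, "dy": 0, "dz": -0.05, "fingers": 0.4}, {"wx": 0, "wy": 0, "wz": 0, "dx": 0, "dy": 0, "dz": 0, "fingers": 0.4}, {"wx": 0, "wy": 0, "wz": 0, "dx": 0, "dy": 0, "dz": 0, "fingers": 0.4}, {"wx": 0, "wy": 0, "wz": 0, "dx": 0, "dy": 0, "dz": 0, "fingers": 0.4}, {"wx": 0, "wy": 0, "wz": 0, "dx": 0, "dy": 0, "dz": 0, "fingers": 0.4}, {"wx": 0, "wy": 0, "wz": 0, "dx": 0, "dy": 0, "dz": 0, "fingers": 0.4}, {"wx": 0, "wy": 0, "wz": 0, "dx": 0, "dy": 0, "dz": 0, "fingers": 0.4}]}}

```text
time: 16.5
tcp_pos: [0.5772, 0.0176, 0.0412]
eef_rot: [[0.979, -0.028, 0.203], [-0.028, -1.0, -0.006], [0.203, -0.0, -0.979]]
force: [-7.2, -1.2, 0.8]
gripper_width: 0.0521
grip_force: 3.5
```

```bash
python3 st.py
```

```text
[-7.19 -1.18  0.83] [-0.094  1.337 -0.041] [0.5772 0.0176 0.0412]
pad in mm 8.3429009640666
pad in mm 9.008816825528436
```

Request:
{"fn": "move_arm", "kwargs": {"series": [{"wx": 0, "wy": 0, "wz": 0, "dx": 0.1, "dy": 0, "dz": 0, "fingers": 0.4}, {"wx": 0, "wy": 0, "wz": 0, "dx": 0.1, "dy": 0, "dz": 0, "fingers": 0.4}, {"wx": 0, "wy": 0, "wz": 0, "dx": 0.1, "dy": 0, "dz": 0, "fingers": 0.4}, {"wx": 0, "wy": 0, "wz": 0, "dx": 0.1, "dy": 0, "dz": 0, "fingers": 0.4}, {"wx": 0, "wy": 0, "wz": 0, "dx": 0, "dy": 0, "dz": 0, "fingers": 0.4}, {"wx": 0, "wy": 0, "wz": 0, "dx": 0, "dy": 0, "dz": 0, "fingers": 0.4}, {"wx": 0, "wy": 0, "wz": 0, "dx": 0, "dy": 0, "dz": 0, "fingers": 0.4}, {"wx": 0, "wy": 0, "wz": 0, "dx": 0, "dy": 0, "dz": 0, "fingers": 0.4}]}}

```text
time: 17.55
tcp_pos: [0.5805, 0.0175, 0.0414]
eef_rot: [[0.979, -0.028, 0.202], [-0.028, -1.0, -0.006], [0.202, -0.0, -0.979]]
force: [-7.1, -1.1, -1.8]
gripper_width: 0.0521
grip_force: 3.4
```

```bash
python3 st.py
```

```text
[-7.08 -1.15 -1.83] [-0.14  1.41 -0.05] [0.5805 0.0175 0.0414]
pad in mm 11.365497076023383
pad in mm 11.947815384615343
```

Request:
{"fn": "move_arm", "kwargs": {"series": [{"wx": 0, "wy": 0, "wz": 0, "dx": 0.1, "dy": 0, "dz": 0.01, "fingers": 0.4}, {"wx": 0, "wy": 0, "wz": 0, "dx": 0.1, "dy": 0, "dz": 0.01, "fingers": 0.4}, {"wx": 0, "wy": 0, "wz": 0, "dx": 0.1, "dy": 0, "dz": 0.01, "fingers": 0.4}, {"wx": 0, "wy": 0, "wz": 0, "dx": 0.1, "dy": 0, "dz": 0.01, "fingers": 0.4}, {"wx": 0, "wy": 0, "wz": 0, "dx": 0.1, "dy": 0, "dz": 0.01, "fingers": 0.4}, {"wx": 0, "wy": 0, "wz": 0, "dx": 0.1, "dy": 0, "dz": 0, "fingers": 0.4}, {"wx": 0, "wy": 0, "wz": 0, "dx": 0, "dy": 0, "dz": 0, "fingers": 0.4}, {"wx": 0, "wy": 0, "wz": 0, "dx": 0, "dy": 0, "dz": 0, "fingers": 0.4}]}}

```text
time: 18.6
tcp_pos: [0.5853, 0.0174, 0.0414]
eef_rot: [[0.98, -0.028, 0.199], [-0.028, -1.0, -0.005], [0.199, -0.0, -0.98]]
force: [-9.4, -0.7, -1.5]
gripper_width: 0.0519
grip_force: 4.5
```

```bash
python3 st.py; sed -i 's/\[204:217/[202:213/' tilt.py; python3 tilt.py 2>/dev/null | head -1
python3 - <<'E'
from workcell import optics
import cv2,numpy as np
a=optics.capture("top"); b=optics.capture("scene")
im=np.hstack([cv2.resize(a["img"][150:250,258:358],(400,400),interpolation=2),cv2.resize(b["img"][200:300,290:390],(400,400),interpolation=2)])
cv2.imwrite("pics/c6.png",im[:,:,::-1])
E
```

```text
[-9.41 -0.7  -1.54] [-0.176  1.796 -0.084] [0.5853 0.0174 0.0414]
pad in mm 16.26132132132138
pad in mm 16.583613812979223
lid slope,z [-0.0064  0.0011  0.0901] sd [0.001] 308
```

View pics/c6.png

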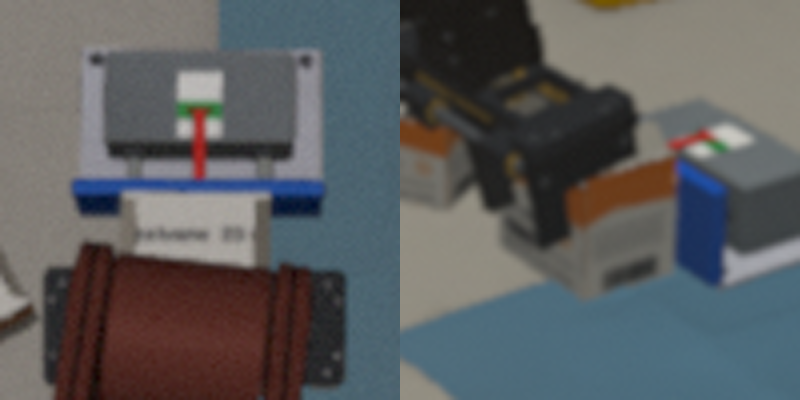

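The red pointer tip (200,110) is inside the green band (rows 103–117). The pad is in about 16.5 mm (about 8.2 N), square to within 0.3 mm end to end, and the carton is level with its lid shut. I'm handing it in.

```bash
python3 -c "
from workcell import bot; print(bot.finish_job())"
```

```text
the job is handed in; nothing more can be done
None
```

The lid is folded shut and the carton stands square against the blue pad, held pressed with the red pointer in the green band (pad in about 16.5 mm, roughly 8 N); the job is handed in and the arm is still holding.

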